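# Bed the valuables in their fitted inserts

### The arm

A 6-joint arm with a two-finger parallel gripper is mounted at the origin on the work surface. World frame = base frame: x ahead of the robot, y to its left, z up, the work surface at z = 0. Lengths are in m, angles in rad, forces in N, time in s.
With the tool pointing down it reaches from about 0.4 to 0.825 m from the base axis. Payload 7 kg.
Tool frame: the origin (TCP) lies at the very end of the fingers, on their centre line; the grasp point (between the pads) lies 19 mm behind it; z points along the fingers, y is the line along which they close (so a half turn about z gives the same grasp; the last joint's range is limited). The gripper opens to 88 mm and grips with 3 to 60 N. Pads are 19 mm wide; open, the fingers measure 130 mm over their backs; the gripper's body (78 mm by 193 mm) begins 47 mm behind the grasp point.
Start: joints at [1.441, 0.359, 0.012, 0, -1.224, -0.288], TCP at [0.274, 0.617, 0.227] pointing down, gripper open.
Joint ranges: [-3.07, 3.07], [-1.43, 2.12], [-1.02, 1.25], [-3.03, 1.67], [-3.05, -0], [-3.03, 3.03]. Speed limits (rad/s): [2.39, 2.39, 3.01, 3.14, 3.14, 3.14].

### API

Orientations are given as [roll, pitch, yaw] about the fixed x, y, z axes, in that order (R = Rz(yaw) Ry(pitch) Rx(roll)).
In Python, from station import arm, grab_frame gives the robot as it stands.
- The arm moves only by the tool jog_arm, never from a script. Its argument "deltas" is a list that holds one entry, the list of rows, each a list of 4 numbers: the shift along the tool's x, y, z in units of 60 mm (1.0 is 60 mm), then the turn about the tool's z in units of 5 degrees (1.0 is 5 degrees). A call has 1 to 8 rows; each row is the pose to reach, as a shift and turn from the pose commanded when the call began, along the tool's axes at that moment; what a row does not reach only later rows make up. A row lasts 1/8 s, in which the tool goes at most 62.5 mm and 10.7 degrees, less where a joint would pass 70% of its speed; a pose out of reach is approached as far as the arm can. A call with a gripper value outside its range is refused whole. "grip" is the finger opening in mm, from 0 to 87.6, set as the call begins (left out, the last holds). The fingers move at their own pace and stop on an object; "squeeze" is the grip in N (left out, the last holds). Time passes only in rows, so rows that repeat a pose let the fingers close. It gives the time, the measured TCP pose, the force, the opening and the grip force at its end, in the units of the state.
- arm.get_state(): the state, without advancing time (a new reading comes with each control period).
- grab_frame(name): name is "scene" or "top" or "wrist"; returns a dict with "img" (420x560x3 uint8, red, green, blue), "vfov" (degrees; the focal length in pixels is half the picture's height over the tangent of half this angle, whatever the lens; pixels are square), "cx", "cy" (the principal point, pixels), "xyz" and "rotation" of the camera in the world. Camera axes: x right, y down, z forward; pixel columns grow to the right and rows downward; lengths in m; the calibration is good to about 2 mm. A picture is of the moment at which its call begins. There is no depth.
- arm.job_done(): hands the job in; it is judged then, once.
The state is a dict: "t": time; "q": joint angles; "qd": joint speeds; "joint_efforts": joint torques, N m; "eef_pos": TCP position; "ee_rot": TCP orientation; "force": force on the tool from outside, world axes, zero at the start; "moment": the same for the moment, N m; "width": finger opening in m; "gripper_force": force on a finger pad.
Only numpy, scipy, OpenCV 4.12 (cv2) and the standard library are available. Lean on these libraries where they do the work, as an engineer would, in place of code of your own. Each camera call takes 0.05 s, during which the arm holds its last target. There are 200 camera calls.

### The job

The viewing is over: put the carriage clock, the coin tube, the picture frame and the comb back, each in the fitted wooden insert whose cut-out has its shape, turned to suit the cut-out and sitting flat on the felt, clock and tube standing upright and the frame face up. Lower each one in gently rather than dropping it, never tip anything over, and leave the teacup and the loupe where they are.

Things in the scene. Friction and masses are not known exactly. Their poses are not given: they have to be found in the camera images.
- clock: Small gilt carriage clock standing upright, 0.3 to 0.55 kg. Plinth 62 (its x) x 54 (its y) mm, 10 mm high; body 52 x 46 mm from z = 10 to 72 mm; cornice 62 x 54 mm up to z = 80 mm; bail handle (4 mm bar along y) up to 96 mm. White dial on the +x face. Origin: centre of its underside; z up. Grip across the 46 mm (its y) at z about 56 mm.
- coin_tube: Upright cylindrical coin tube, white plastic body 42 mm in diameter up to z = 58 mm, grey ribbed screw cap 44 mm in diameter from there up to z = 74 mm; 0.2 to 0.4 kg. Origin: centre of its underside; z up.
- picture_frame: Small silver picture frame lying face up, 92 (its x) x 62 (its y) x 15 mm, black backing up to z = 10 mm and silver border from there to 15 mm, about 0.16 kg. Origin: centre of its underside; z up.
- comb: Carved brown tortoiseshell comb lying flat, 116 (its x) x 40 (its y) mm: back 16 mm wide and 9 mm thick (11 mm at the carved beads) along its +y side, teeth 6 mm thick towards -y. About 0.06 kg. Origin: centre of its 116 x 40 mm underside; z up. Gripped across the 40 mm (along its y) at mid length, low down.
- insert_clock: Fixed dark wooden tray 150 (its x) x 104 (its y) x 10 mm (all inserts alike outside), pale felt floor 4 mm above its underside, 6 mm below its top face. Closed rectangular, nearly square cut-out 78 (its x) x 70 (its y) mm, for the clock, either way round. Origin: centre of its underside, below the cut-out's middle.
- insert_tube: Fixed dark wooden tray 150 (its x) x 104 (its y) x 10 mm (all inserts alike outside), pale felt floor 4 mm above its underside, 6 mm below its top face. Round cut-out 60 mm in diameter, for the coin tube. Origin: centre of its underside, below the cut-out's middle.
- insert_frame: Fixed dark wooden tray 150 (its x) x 104 (its y) x 10 mm (all inserts alike outside), pale felt floor 4 mm above its underside, 6 mm below its top face. Rectangular cut-out 108 (its x) x 78 (its y) mm, for the picture frame, either way round; a 56 mm wide finger channel, 6 mm deep and dark, crosses the tray along y at mid length. Origin: centre of its underside, below the cut-out's middle.
- insert_comb: Fixed dark wooden tray 150 (its x) x 104 (its y) x 10 mm (all inserts alike outside), pale felt floor 4 mm above its underside, 6 mm below its top face. Long narrow cut-out 132 (its x) x 56 (its y) mm, for the comb, either way round; a 56 mm wide finger channel, 6 mm deep and dark, crosses the tray along y at mid length. Origin: centre of its underside, below the cut-out's middle.
- teacup: Bystander: white china teacup, 82 mm across the rim, 52 mm high, with a handle, on a fixed white saucer 124 mm across at the left side. Leave alone. Origin: centre of its underside.
- loupe: Bystander: small black loupe, 36 mm across its top, 31 mm high, loose on the counter near the middle line. Leave alone. Origin: centre of its underside.
Things that resemble listed ones, but are neither listed nor needed, are in the scene too. Of the things that look like the comb, the smaller one is meant.

How it is judged:
By the outcome, as a careful person would: the job done as asked, in the order asked, and still so for the second after the job is handed in, with the robot touching nothing.
It also fails if it takes over 128 s, if anything falls off the work surface, if the arm or the gripper's body presses on something with over 40 N, if the wrist force passes 120 N, or if a joint passes its speed limit or range.

## Working session

There is one attempt and no reset: what is moved stays moved. The work goes in short steps, Python scripts to look and compute and a tool call to move; the robot and the scene stay as the last step left them, time stands still between calls to the robot, and variables do not carry over. Pictures are saved under pics/ and viewed, at most 16 in all, crops included, and the job is handed in when it is done.

Besides the shell and the picture viewer there is one more tool, called as name(argument=value, ...) on one line, values as JSON. jog_arm: Moves the arm, as the interface text tells. Its arguments: {"type":"object","properties":{"deltas":{"type":"array"},"grip":{"type":"number"},"squeeze":{"type":"number"}},"required":["deltas"]}

```bash
ls; mkdir -p pics; python3 - <<'E'
from station import arm, grab_frame
import cv2,pickle
for n in ("top","scene"):
    f=grab_frame(n); cv2.imwrite(f"pics/{n}0.png",cv2.resize(f["img"][:,:,::-1],(800,600),interpolation=cv2.INTER_CUBIC)); pickle.dump(f,open(f"{n}0.pkl","wb"))
    print(n,f["vfov"],f["cx"],f["cy"],f["xyz"],f["rotation"])
s=arm.get_state();print(s["t"],s["eef_pos"],s["ee_rot"],s["width"])
E
```

```text
pics
top 46.317122116993346 277.2104288762893 205.1149257069055 [0.23803992 0.07873251 1.37882477] [-2.99355118  0.02504301 -1.58183519]
scene 47.293102717312756 283.5273816306054 208.61146894482903 [1.44700438 0.41539251 0.70670509] [-2.12457718e+00 -4.32846598e-04  1.86887758e+00]
0.1 [0.27374792 0.61652937 0.22571838] [ 3.14011400e+00 -1.46843870e-04 -4.17919151e-01] 0.08785911250684124
```

View pics/top0.png

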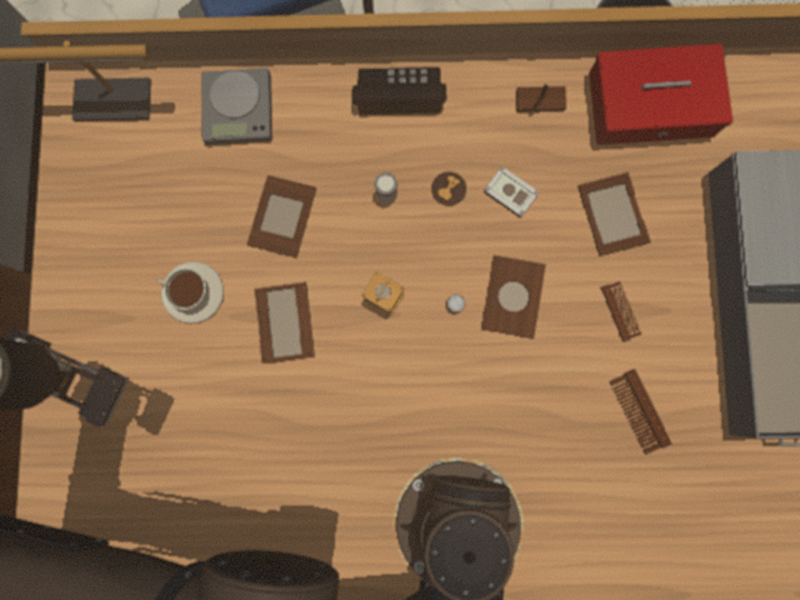

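View pics/scene0.png

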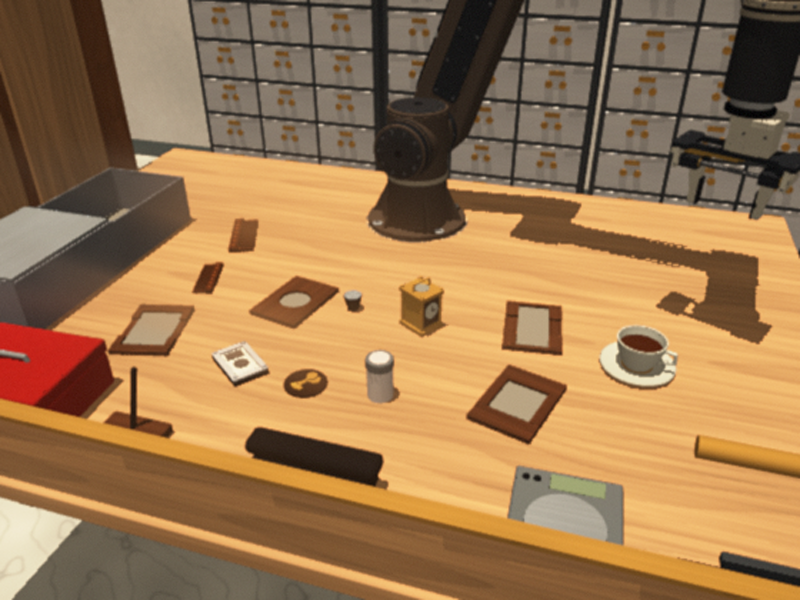

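The top view (at 800x600) shows the clock at (383,293), tube (385,185), frame (511,192) and the smaller comb (621,312). The inserts are: clock (283,215), comb (285,322), tube (513,297) and frame (614,214). The loupe is at (456,302) and the teacup at (187,292). Next I'll rectify enlarged tiles.

```bash
cat > h.py <<'E'
import numpy as np, cv2, pickle
from scipy.spatial.transform import Rotation as R
def cam(f):
    fl=210/np.tan(np.radians(f["vfov"]/2)); K=np.array([[fl,0,f["cx"]],[0,fl,f["cy"]],[0,0,1]])
    M=R.from_euler("xyz",f["rotation"]).as_matrix(); return K,M,np.array(f["xyz"])
def px2w(f,u,v,z):
    K,M,c=cam(f); d=M@np.linalg.solve(K,[u,v,1.]); return c+d*(z-c[2])/d[2]
def ortho(f,x0,y0,z,w=380,h=290,s=2000.):
    "rectified tile about world x0,y0 at height z; up=+x, left=+y; s px/m"
    K,M,c=cam(f); A=np.array([[0,-1/s,x0+h/2/s],[-1/s,0,y0+w/2/s],[0,0,z],[0,0,1]])  # (col,row,1)->world
    H=K@np.c_[M.T,-M.T@c]@A
    t=cv2.warpPerspective(f["img"][:,:,::-1],H,(w,h),flags=cv2.INTER_CUBIC|cv2.WARP_INVERSE_MAP)
    for i in range(0,w,20): t[:4 if i%100 else 9,i]=(0,255,0)
    for i in range(0,h,20): t[i,:4 if i%100 else 9]=(0,255,0)
    return t
E
python3 - <<'E'
from h import *
f=pickle.load(open("top0.pkl","rb"))
P=dict(clock=(383,290,.08),tube=(385,184,.074),frame=(511,192,.015),comb=(621,312,.009),iclock=(283,215,.01),itube=(513,297,.01),iframe=(614,214,.01),icomb=(285,322,.01))
T=[]
for k,(u,v,z) in P.items():
    p=px2w(f,u*.7,v*.7,z).round(3); print(k,p); t=ortho(f,p[0],p[1],z); T.append(cv2.copyMakeBorder(t,5,5,10,10,0))
for j in range(2):
    a=T[4*j:4*j+4]; cv2.imwrite(f"pics/m{j}.png",np.vstack([np.hstack(a[:2]),np.hstack(a[2:])]))
E
```

```text
clock [0.438 0.133 0.08 ]
tube [0.646 0.128 0.074]
frame [ 0.643 -0.122  0.015]
comb [ 0.399 -0.328  0.009]
iclock [0.605 0.337 0.01 ]
itube [ 0.431 -0.119  0.01 ]
iframe [ 0.595 -0.325  0.01 ]
icomb [0.388 0.33  0.01 ]
```

View pics/m0.png

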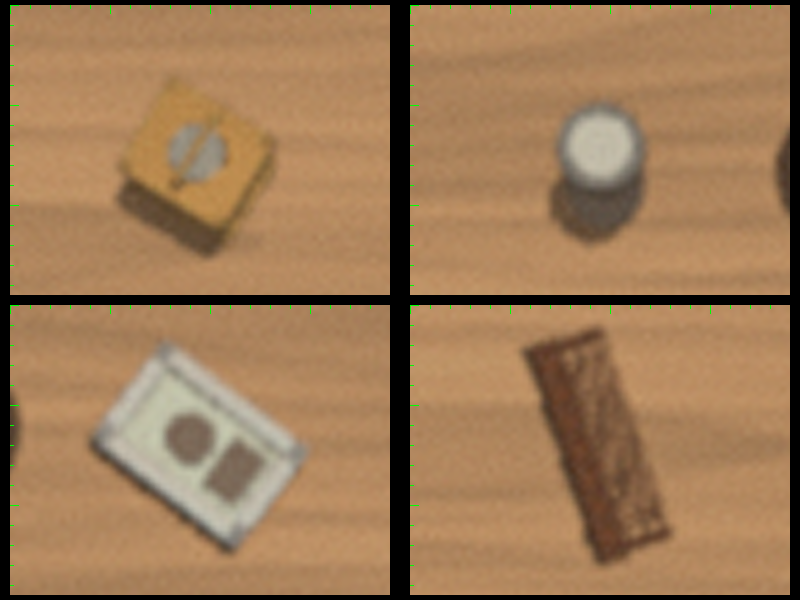

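View pics/m1.png

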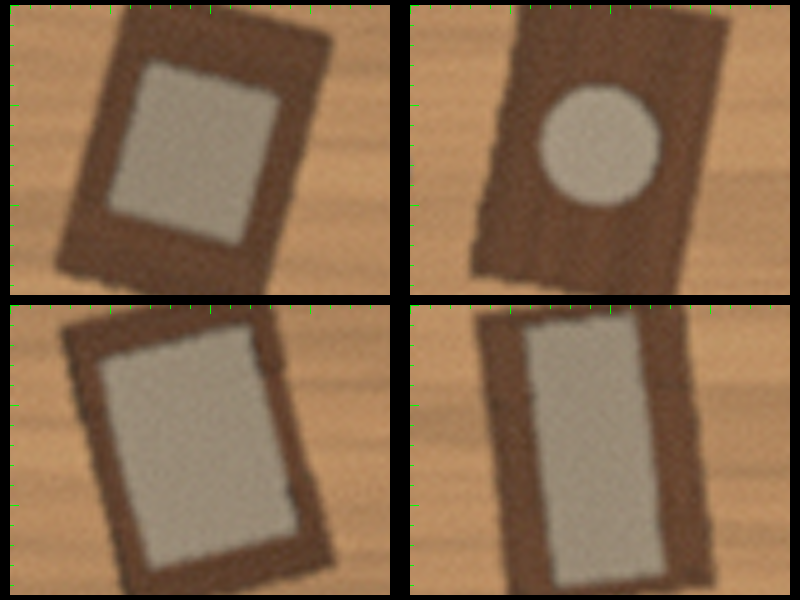

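Read from the tiles: clock centre (0.4355, 0.135) at yaw 56.6°, tube (0.6475, 0.128), frame (0.6455, -0.1215) at 52.7° and comb (0.4015, -0.328) at 19.4°.

Inserts: clock (0.6035, 0.340) at -15.7°, tube (0.4335, -0.119), frame (0.5965, -0.3245) at 13.6° and comb (0.3875, 0.3325) at 6.4°.

```bash
cat > p.py <<'E'
"p.py x y z yawdeg : units for jog from the present pose; further quadruples chain from the same pose"
import sys
from h import *
from station import arm
s=arm.get_state(); M=R.from_euler("xyz",s["ee_rot"]).as_matrix(); p=np.array(s["eef_pos"]); y=np.degrees(s["ee_rot"][2])
print("t",round(s["t"],2),"pos",p.round(4),"yaw",round(y,1),"rp",np.degrees(s["ee_rot"][:2]).round(1),"q",np.round(s["q"],2),"F",np.round(s["force"],1),"w",round(s["width"]*1e3,1),round(s["gripper_force"],1))
a=list(map(float,sys.argv[1:]))
for i in range(0,len(a),4):
    t=a[i:i+4]; d=M.T@(np.array(t[:3])-p)/.06; w=(y-t[3]+180)%360-180
    print(d.round(3),round(w/5,2))
E
python3 p.py .4355 .135 .17 56.6
```

```text
t 0.1 pos [0.2737 0.6165 0.2257] yaw -23.9 rp [179.9  -0. ] q [ 1.44  0.36  0.01 -0.   -1.22 -0.29] F [ 0.8 -0.9  0.2] w 87.9 0.0
[5.721 6.239 0.939] -16.11
```

jog_arm(deltas=[[[0.7,0.8,0.1,-2],[1.4,1.6,0.2,-4],[2.1,2.4,0.3,-6],[2.8,3.1,0.4,-8],[3.5,3.9,0.5,-10],[4.2,4.7,0.6,-12],[4.9,5.4,0.8,-14],[5.7,6.2,0.9,-16.1]]], grip=87.6)

```text
t: 1.1
eef_pos: [0.428, 0.1572, 0.1744]
ee_rot: [-3.141, 0.0, 0.957]
force: [1.6, -0.2, 0.6]
width: 0.0877
gripper_force: 0.0
```

jog_arm(deltas=[[[0,0,0,0],[0,0,0,0]]])

```text
t: 1.35
eef_pos: [0.4281, 0.1592, 0.1748]
ee_rot: [-3.142, -0.0, 0.949]
force: [-0.4, 0.8, 0.2]
width: 0.0877
gripper_force: 0.0
```

```bash
python3 p.py .4355 .135 .17 56.6 .4355 .135 .037 56.6; python3 - <<'E'
from h import *
from station import grab_frame
f=grab_frame("wrist"); cv2.imwrite("pics/w1.png",f["img"][:,:,::-1]); pickle.dump(f,open("w1.pkl","wb")); print(f["vfov"],f["xyz"],f["rotation"])
E
```

```text
t 1.35 pos [0.4281 0.1592 0.1748] yaw 54.4 rp [-180.   -0.] q [ 0.79  0.04 -0.53 -0.   -1.01  1.73] F [-0.4  0.8  0.2] w 87.7 0.0
[-0.257  0.335  0.08 ] -0.44
[-0.257  0.335  2.297] -0.44
65.21792512174508 [0.46995341 0.21677471 0.33181717] [ 2.87808227e+00  8.54833500e-04 -6.21440502e-01]
```

View pics/w1.png

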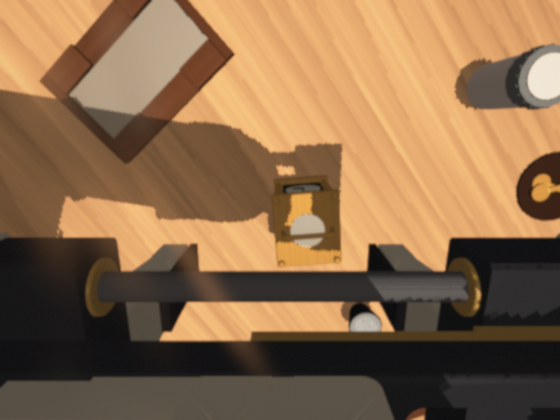

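The wrist view shows the clock's cornice centred near (308,228), squared to the fingers and offset only by the remaining move. I'll check it with the wrist calibration.

```bash
python3 - <<'E'
from h import *
f=pickle.load(open("w1.pkl","rb"))
P=[px2w(f,u,v,.08)[:2] for u,v in((274,193),(337,192),(341,264),(279,266))]
print(np.round(P,4),np.mean(P,0))
E
```

```text
[[0.4327 0.1767]
 [0.4733 0.1486]
 [0.4425 0.0955]
 [0.3996 0.124 ]] [0.43701664 0.13619002]
```

jog_arm(deltas=[[[-0.15,0.15,0.1,-0.4],[-0.26,0.33,0.1,-0.4],[-0.26,0.33,0.1,-0.4]]])

```text
t: 1.78
eef_pos: [0.4354, 0.1353, 0.169]
ee_rot: [3.141, -0.0, 0.986]
force: [-0.1, -0.6, -0.5]
width: 0.0878
gripper_force: 0.0
```

jog_arm(deltas=[[[0,0,0.2,0],[0,0,0.6,0],[0,0,1.0,0],[0,0,1.4,0],[0,0,1.8,0],[0,0,2.1,0],[0,0,2.2,0],[0,0,2.2,0]]])

```text
t: 2.78
eef_pos: [0.435, 0.1351, 0.0365]
ee_rot: [-3.141, 0.001, 0.987]
force: [-1.1, -0.4, 0.3]
width: 0.0878
gripper_force: 0.0
```

jog_arm(deltas=[[[0,0,0,0],[0,0,0,0],[0,0,0,0],[0,0,0,0],[0,0,0,0],[0,0,0,0],[0,0,0,0]]], grip=40, squeeze=25)

```text
t: 3.65
eef_pos: [0.4353, 0.1351, 0.037]
ee_rot: [3.141, -0.0, 0.987]
force: [0.5, -2.2, 4.9]
width: 0.0538
gripper_force: 24.8
```

```bash
python3 p.py .6035 .34 .13 -15.7
```

```text
t 3.65 pos [0.4353 0.1351 0.037 ] yaw 56.5 rp [180.  -0.] q [ 0.74  0.23 -0.7   0.   -0.65  1.82] F [ 0.5 -2.2  4.9] w 53.8 24.8
[ 4.395  0.456 -1.549] 14.45
```

The width reads 53.8 mm where 46 was expected, so I'll look before lifting.

```bash
python3 - <<'E'
from h import *
from station import grab_frame
f=grab_frame("scene"); c=f["img"][150:270,240:400,::-1]; cv2.imwrite("pics/s1.png",cv2.resize(c,(800,600),interpolation=cv2.INTER_CUBIC))
E
```

```text
(no output)
```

View pics/s1.png

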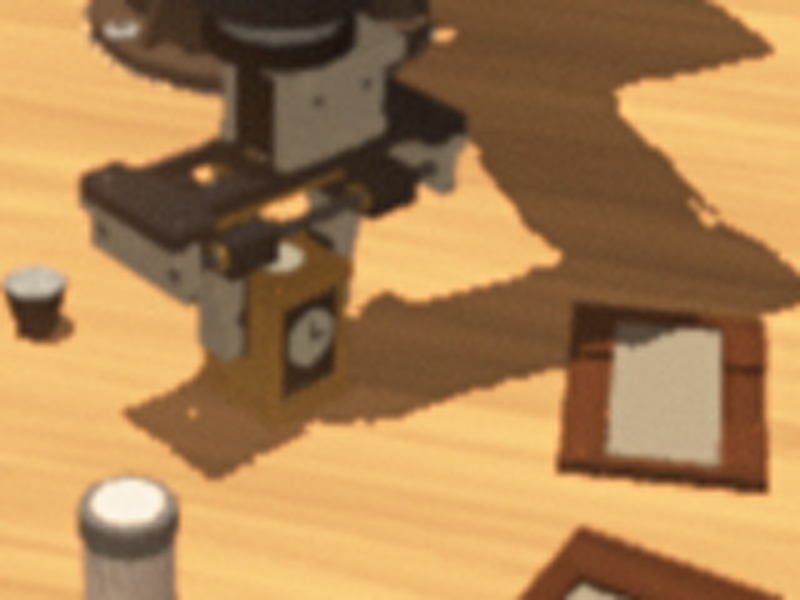

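The dial side is visible and the clock stands straight. The fingertips reach mid-body, with the pads' upper ends bearing on the 54 mm cornice. That grip hangs stably from the top, so I'll raise the squeeze a little and lift gently.

jog_arm(deltas=[[[0,0,-0.02,0],[0,0,-0.1,0],[0,0,-0.25,0],[0,0,-0.5,0],[0,0,-0.8,0],[0,0,-1.0,0],[0,0,-1.1,0],[0,0,-1.1,0]]], squeeze=35)

```text
t: 4.7
eef_pos: [0.4351, 0.1352, 0.103]
ee_rot: [3.142, -0.001, 0.987]
force: [0.4, 0.2, -5.4]
width: 0.0538
gripper_force: 34.8
```

```bash
python3 p.py .6035 .34 .1 -15.7
```

```text
t 4.7 pos [0.4351 0.1352 0.103 ] yaw 56.5 rp [180.  -0.] q [ 0.74  0.12 -0.63 -0.   -0.82  1.82] F [ 0.4  0.2 -5.4] w 53.8 34.8
[4.395 0.458 0.052] 14.45
```

jog_arm(deltas=[[[0.1,0.01,0,0.3],[0.3,0.03,0,1],[0.6,0.06,0,2],[0.95,0.1,0,3.1],[1.35,0.14,0,4.4],[1.75,0.18,0,5.7],[2.15,0.22,0,7],[2.55,0.26,0,8.3]]])

```text
t: 5.7
eef_pos: [0.5329, 0.2548, 0.1016]
ee_rot: [3.141, 0.001, 0.258]
force: [1.4, 0.8, -4.6]
width: 0.0535
gripper_force: 34.8
```

```bash
python3 p.py .6035 .34 .1 -15.7
```

```text
t 5.7 pos [0.5329 0.2548 0.1016] yaw 14.8 rp [1.8e+02 1.0e-01] q [ 0.78  0.33 -0.34 -0.   -0.9   1.05] F [ 1.4  0.8 -4.6] w 53.5 34.8
[ 1.5   -1.074  0.024] 6.09
```

jog_arm(deltas=[[[0.3,-0.22,0,1.3],[0.6,-0.43,0,2.5],[0.9,-0.64,0,3.7],[1.15,-0.83,0,4.7],[1.35,-0.97,0,5.5],[1.45,-1.05,0,5.9],[1.48,-1.07,0,6.1],[1.48,-1.07,0,6.1]]])

```text
t: 6.7
eef_pos: [0.6013, 0.3389, 0.1024]
ee_rot: [3.141, 0.0, -0.27]
force: [0.3, 0.0, -4.7]
width: 0.0536
gripper_force: 34.8
```

```bash
python3 p.py .6035 .34 .041 -15.7
```

```text
t 6.7 pos [0.6013 0.3389 0.1024] yaw -15.5 rp [180.   0.] q [ 0.79  0.47 -0.1  -0.   -0.99  0.51] F [ 0.3  0.  -4.7] w 53.6 34.8
[ 0.03  -0.028  1.024] 0.05
```

jog_arm(deltas=[[[0.03,-0.03,0.1,0],[0.03,-0.03,0.3,0],[0.03,-0.03,0.5,0],[0.03,-0.03,0.7,0],[0.03,-0.03,0.8,0],[0.03,-0.03,0.88,0],[0.03,-0.03,0.92,0],[0.03,-0.03,0.95,0]]])

```text
t: 7.7
eef_pos: [0.604, 0.3406, 0.046]
ee_rot: [-3.141, -0.0, -0.27]
force: [0.0, 0.3, -4.1]
width: 0.0539
gripper_force: 34.8
```

jog_arm(deltas=[[[0,0,0.02,0],[0,0,0.04,0],[0,0,0.05,0],[0,0,0.06,0],[0,0,0.07,0]]])

```text
t: 8.32
eef_pos: [0.6039, 0.3405, 0.0416]
ee_rot: [-3.141, -0.0, -0.27]
force: [-0.1, -0.6, -4.4]
width: 0.0533
gripper_force: 34.8
```

jog_arm(deltas=[[[0,0,0.01,0],[0,0,0.02,0],[0,0,0.02,0]]])

```text
t: 8.7
eef_pos: [0.6039, 0.3404, 0.0411]
ee_rot: [-3.141, -0.0, -0.27]
force: [-2.5, -1.6, 3.6]
width: 0.0537
gripper_force: 34.8
```

jog_arm(deltas=[[[0,0,0,0],[0,0,0,0],[0,0,0,0],[0,0,0,0]]], grip=86)

```text
t: 9.2
eef_pos: [0.6039, 0.3405, 0.0403]
ee_rot: [-3.142, -0.0, -0.27]
force: [-0.7, -0.3, 0.0]
width: 0.0844
gripper_force: 0.0
```

jog_arm(deltas=[[[0,0,-0.1,0],[0,0,-0.4,0],[0,0,-0.8,0],[0,0,-1.2,0],[0,0,-1.7,0],[0,0,-2.2,0],[0,0,-2.5,0],[0,0,-2.5,0]]])

```text
t: 10.2
eef_pos: [0.6045, 0.3409, 0.1927]
ee_rot: [-3.139, -0.002, -0.27]
force: [0.2, -0.1, -0.5]
width: 0.086
gripper_force: 0.0
```

```bash
python3 p.py .6475 .128 .13 -30 .6475 .128 .13 -15.7; python3 - <<'E'
from h import *
from station import grab_frame
f=grab_frame("wrist"); cv2.imwrite("pics/w2.png",f["img"][:,:,::-1])
E
```

```text
t 10.2 pos [0.6045 0.3409 0.1927] yaw -15.5 rp [-1.798e+02 -1.000e-01] q [ 0.79  0.41  0.01  0.   -1.17  0.51] F [ 0.2 -0.1 -0.5] w 86.0 0.0
[1.635 3.233 1.039] 2.91
[1.635 3.233 1.039] 0.05
```

View pics/w2.png

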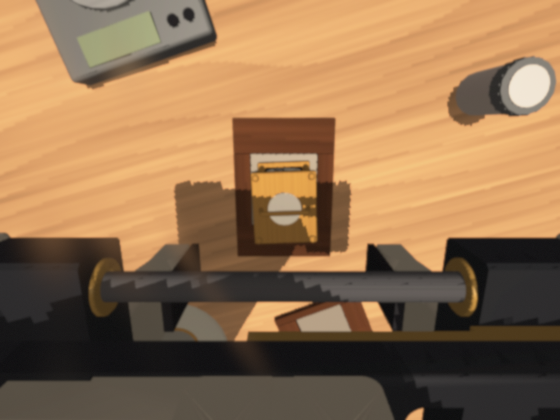

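The clock sits square inside the cut-out around (285,205). Next is the tube.

jog_arm(deltas=[[[0.3,0.6,0,0],[0.6,1.2,0,0],[0.9,1.8,0.1,0],[1.2,2.4,0.4,0],[1.5,2.9,0.7,0],[1.63,3.2,1.0,0],[1.63,3.23,1.0,0],[1.63,3.23,1.0,0]]])

```text
t: 11.25
eef_pos: [0.6464, 0.128, 0.1303]
ee_rot: [3.141, 0.0, -0.27]
force: [0.2, 0.4, 0.4]
width: 0.086
gripper_force: 0.0
```

```bash
python3 p.py .6475 .128 .024 -15.7; python3 - <<'E'
from h import *
from station import grab_frame
f=grab_frame("wrist"); cv2.imwrite("pics/w3.png",f["img"][:,:,::-1]); pickle.dump(f,open("w3.pkl","wb"))
g=cv2.cvtColor(f["img"],cv2.COLOR_RGB2HSV); m=((g[...,1]<40)&(g[...,2]>200)).astype(np.uint8)
n,l,s,c=cv2.connectedComponentsWithStats(m)
for i in range(1,n):
    if s[i,4]>300: print(s[i],c[i].round(1),px2w(f,*c[i],.074).round(4))
E
```

```text
t 11.25 pos [0.6464 0.128  0.1303] yaw -15.4 rp [180.   0.] q [ 0.49  0.4  -0.15  0.   -1.02  0.81] F [0.2 0.4 0.4] w 86.0 0.0
[ 0.017 -0.005  1.771] 0.05
[ 521   82   39   79 1956] [544. 123.] [ 0.6701 -0.0478  0.074 ]
```

jog_arm(deltas=[[[0.02,0,0.3,0],[0.02,0,0.6,0],[0.02,0,0.9,0],[0.02,0,1.2,0],[0.02,0,1.5,0],[0.02,0,1.75,0],[0.02,0,1.88,0],[0.02,0,1.88,0]]])

```text
t: 12.3
eef_pos: [0.6474, 0.1271, 0.017]
ee_rot: [3.141, 0.001, -0.27]
force: [-0.8, 0.0, -0.2]
width: 0.086
gripper_force: 0.0
```

jog_arm(deltas=[[[0,0,0,0],[0,0,0,0],[0,0,0,0],[0,0,0,0],[0,0,0,0],[0,0,0,0],[0,0,0,0],[0,0,0,0]]], grip=36, squeeze=25)

```text
t: 13.3
eef_pos: [0.6477, 0.1273, 0.0177]
ee_rot: [-3.141, -0.0, -0.27]
force: [-0.0, -0.4, 2.5]
width: 0.0427
gripper_force: 25.0
```

jog_arm(deltas=[[[0,0,-0.05,0],[0,0,-0.15,0],[0,0,-0.4,0],[0,0,-0.7,0],[0,0,-1.0,0],[0,0,-1.3,0],[0,0,-1.5,0],[0,0,-1.5,0]]])

```text
t: 14.3
eef_pos: [0.6482, 0.1275, 0.1089]
ee_rot: [-3.14, -0.002, -0.27]
force: [-0.2, -0.4, -3.2]
width: 0.0425
gripper_force: 25.0
```

```bash
python3 p.py .4335 -.119 .107 -15.7
```

```text
t 14.3 pos [0.6482 0.1275 0.1089] yaw -15.5 rp [-1.799e+02 -1.000e-01] q [ 0.49  0.42 -0.17  0.   -0.97  0.81] F [-0.2 -0.4 -3.2] w 42.5 25.0
[-2.353  4.914  0.022] 0.05
```

jog_arm(deltas=[[[-0.05,0.1,0,0],[-0.15,0.3,0,0],[-0.3,0.65,0,0],[-0.5,1.05,0,0],[-0.7,1.45,0,0],[-0.9,1.87,0,0],[-1.1,2.3,0,0],[-1.3,2.7,0,0]]])

```text
t: 15.3
eef_pos: [0.5274, -0.0095, 0.1071]
ee_rot: [3.141, 0.001, -0.27]
force: [0.4, -0.2, -1.7]
width: 0.0425
gripper_force: 25.0
```

```bash
python3 p.py .4335 -.119 .107 -15.7
```

```text
t 15.3 pos [ 0.5274 -0.0095  0.1071] yaw -15.5 rp [1.8e+02 1.0e-01] q [ 0.35  0.23 -0.47 -0.   -0.87  0.95] F [ 0.4 -0.2 -1.7] w 42.5 25.0
[-1.021  2.177  0.004] 0.04
```

jog_arm(deltas=[[[-0.2,0.4,0,0],[-0.4,0.82,0,0],[-0.6,1.23,0,0],[-0.75,1.6,0,0],[-0.88,1.88,0,0],[-0.96,2.06,0,0],[-1.0,2.13,0,0],[-1.0,2.13,0,0]]])

```text
t: 16.3
eef_pos: [0.4375, -0.1153, 0.1076]
ee_rot: [-3.142, -0.0, -0.27]
force: [0.4, -0.7, -2.3]
width: 0.0426
gripper_force: 25.0
```

```bash
python3 p.py .4335 -.119 .0215 -15.7
```

```text
t 16.3 pos [ 0.4375 -0.1153  0.1076] yaw -15.5 rp [-180.   -0.] q [ 0.18  0.11 -0.63  0.   -0.83  1.12] F [ 0.4 -0.7 -2.3] w 42.6 25.0
[-0.048  0.077  1.436] 0.05
```

jog_arm(deltas=[[[-0.05,0.08,0.1,0],[-0.05,0.08,0.3,0],[-0.05,0.08,0.6,0],[-0.05,0.08,0.9,0],[-0.05,0.08,1.1,0],[-0.05,0.08,1.25,0],[-0.05,0.08,1.33,0],[-0.05,0.08,1.35,0]]])

```text
t: 17.3
eef_pos: [0.4332, -0.1191, 0.0265]
ee_rot: [3.142, 0.0, -0.27]
force: [0.5, 0.2, -2.1]
width: 0.0425
gripper_force: 25.0
```

jog_arm(deltas=[[[0,0,0.02,0],[0,0,0.04,0],[0,0,0.05,0],[0,0,0.06,0],[0,0,0.07,0],[0,0,0.08,0]]])

```text
t: 18.05
eef_pos: [0.4331, -0.1191, 0.0218]
ee_rot: [-3.142, -0.0, -0.27]
force: [0.0, 0.6, -3.4]
width: 0.0423
gripper_force: 25.0
```

jog_arm(deltas=[[[0,0,0.01,0],[0,0,0.02,0],[0,0,0.02,0]]])

```text
t: 18.42
eef_pos: [0.4338, -0.1192, 0.0215]
ee_rot: [-3.142, -0.001, -0.269]
force: [-4.0, 1.1, 11.4]
width: 0.0426
gripper_force: 25.0
```

jog_arm(deltas=[[[0,0,0,0],[0,0,0,0],[0,0,0,0],[0,0,0,0],[0,0,0,0]]], grip=86)

```text
t: 19.05
eef_pos: [0.4331, -0.1191, 0.0205]
ee_rot: [3.142, 0.0, -0.27]
force: [-0.2, -0.2, -0.3]
width: 0.0841
gripper_force: 0.0
```

jog_arm(deltas=[[[0,0,-0.1,0],[0,0,-0.4,0],[0,0,-0.8,0],[0,0,-1.2,0],[0,0,-1.7,0],[0,0,-2.2,0],[0,0,-2.5,0],[0,0,-2.5,0]]])

```text
t: 20.05
eef_pos: [0.434, -0.1191, 0.1722]
ee_rot: [-3.14, -0.003, -0.27]
force: [0.0, -0.1, -0.2]
width: 0.0859
gripper_force: 0.0
```

```bash
python3 p.py .6455 -.1215 .12 52.7 .6455 -.1215 .12 -127.3; python3 - <<'E'
from h import *
from station import grab_frame
f=grab_frame("wrist"); cv2.imwrite("pics/w4.png",f["img"][:,:,::-1])
E
```

```text
t 20.05 pos [ 0.434  -0.1191  0.1722] yaw -15.5 rp [-179.9   -0.2] q [ 0.17  0.03 -0.54  0.   -1.    1.13] F [ 0.  -0.1 -0.2] w 85.9 0.0
[ 3.406 -0.899  0.882] -13.63
[ 3.406 -0.899  0.882] 22.37
```

View pics/w4.png

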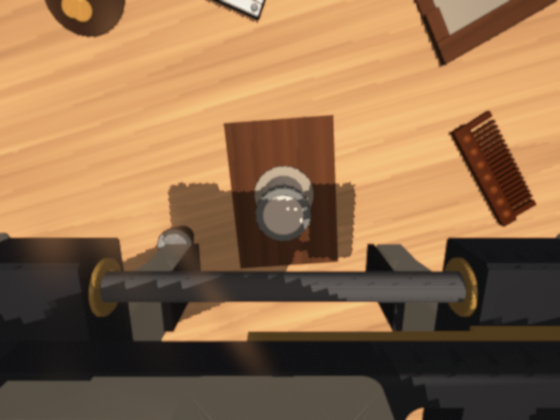

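The tube stands upright in the round cut-out around (284,200), and the loupe is untouched. Next is the frame.

jog_arm(deltas=[[[0.45,-0.12,0,-1.8],[0.9,-0.24,0,-3.6],[1.35,-0.36,0.1,-5.4],[1.8,-0.48,0.3,-7.2],[2.3,-0.6,0.5,-9],[2.8,-0.74,0.7,-11],[3.2,-0.85,0.85,-12.8],[3.4,-0.9,0.88,-13.6]]])

```text
t: 21.1
eef_pos: [0.6439, -0.1215, 0.1148]
ee_rot: [-3.138, 0.003, 0.92]
force: [-0.9, 0.3, -0.0]
width: 0.0861
gripper_force: 0.0
```

jog_arm(deltas=[[[0,0,0,0],[0,0,0,0]]])

```text
t: 21.35
eef_pos: [0.6433, -0.1215, 0.1171]
ee_rot: [-3.14, 0.001, 0.915]
force: [-0.2, -0.0, 0.2]
width: 0.0859
gripper_force: 0.0
```

```bash
python3 p.py .6455 -.1215 .003 52.7;  python3 - <<'E'
from h import *
from station import grab_frame
f=grab_frame("wrist"); cv2.imwrite("pics/w5.png",f["img"][:,:,::-1]); pickle.dump(f,open("w5.pkl","wb"))
E
```

```text
t 21.35 pos [ 0.6433 -0.1215  0.1171] yaw 52.4 rp [-179.9    0. ] q [ 0.11  0.41 -0.17 -0.   -0.99  2.38] F [-0.2 -0.   0.2] w 85.9 0.0
[0.024 0.032 1.902] -0.05
```

View pics/w5.png

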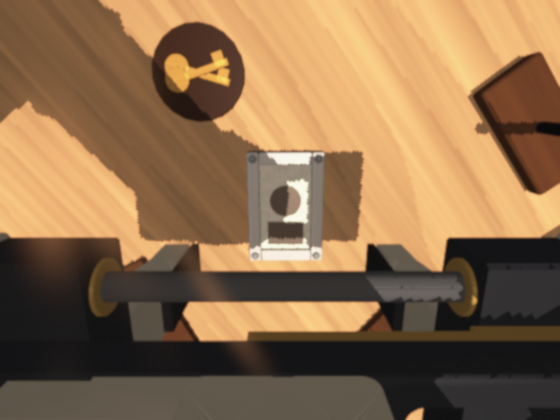

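The frame's corners are at (248,153), (324,152), (323,260) and (249,260), squared to the fingers.

```bash
python3 - <<'E'
from h import *
f=pickle.load(open("w5.pkl","rb"))
P=np.array([px2w(f,u,v,.015)[:2] for u,v in((248,153),(324,152),(323,260),(249,260))])
print(P.mean(0)); d=P[0]+P[1]-P[2]-P[3]; print(np.degrees(np.arctan2(d[1],d[0])))
E
python3 p.py .646 -.121 .003 52.7
```

```text
[ 0.64681409 -0.12149916]
52.61573088372365
t 21.4 pos [ 0.6433 -0.1215  0.1175] yaw 52.5 rp [-180.    0.] q [ 0.11  0.41 -0.17 -0.   -0.99  2.38] F [ 0.3 -0.2  0.5] w 86.2 0.0
[0.034 0.032 1.909] -0.05
```

jog_arm(deltas=[[[0.03,0.03,0.3,0],[0.03,0.03,0.7,0],[0.03,0.03,1.1,0],[0.03,0.03,1.4,0],[0.03,0.03,1.6,0],[0.03,0.03,1.75,0],[0.03,0.03,1.85,0],[0.03,0.03,1.89,0]]])

```text
t: 22.4
eef_pos: [0.6468, -0.1211, 0.0043]
ee_rot: [3.141, -0.0, 0.917]
force: [-0.1, 0.5, 1.7]
width: 0.0861
gripper_force: 0.0
```

jog_arm(deltas=[[[0,0,0,0],[0,0,0,0],[0,0,0,0],[0,0,0,0],[0,0,0,0],[0,0,0,0]]], grip=55, squeeze=20)

```text
t: 23.15
eef_pos: [0.6469, -0.1211, 0.0048]
ee_rot: [3.141, -0.0, 0.917]
force: [-1.7, 1.7, 4.0]
width: 0.0619
gripper_force: 20.0
```

jog_arm(deltas=[[[0,0,-0.05,0],[0,0,-0.15,0],[0,0,-0.4,0],[0,0,-0.7,0],[0,0,-0.95,0],[0,0,-1.1,0],[0,0,-1.2,0],[0,0,-1.2,0]]])

```text
t: 24.15
eef_pos: [0.6468, -0.1211, 0.0767]
ee_rot: [3.141, -0.0, 0.917]
force: [0.5, -0.0, -1.9]
width: 0.0622
gripper_force: 20.0
```

```bash
python3 p.py .5965 -.3245 .075 13.6
```

```text
t 24.15 pos [ 0.6468 -0.1211  0.0767] yaw 52.5 rp [180.  -0.] q [ 0.11  0.45 -0.21 -0.   -0.91  2.38] F [ 0.5 -0.  -1.9] w 62.2 20.0
[-3.2    1.397  0.028] 7.79
```

jog_arm(deltas=[[[-0.1,0.04,0,0.2],[-0.3,0.13,0,0.7],[-0.65,0.28,0,1.6],[-1.05,0.46,0,2.6],[-1.5,0.65,0,3.7],[-1.95,0.85,0,4.7],[-2.4,1.05,0,5.8],[-2.75,1.2,0,6.7]]])

```text
t: 25.15
eef_pos: [0.6023, -0.2979, 0.0759]
ee_rot: [-3.141, 0.001, 0.326]
force: [-0.1, -0.3, -1.0]
width: 0.0618
gripper_force: 20.0
```

```bash
python3 p.py .5965 -.3245 .075 13.6
```

```text
t 25.15 pos [ 0.6023 -0.2979  0.0759] yaw 18.7 rp [-1.8e+02  1.0e-01] q [-0.17  0.47 -0.17  0.   -0.92  2.07] F [-0.1 -0.3 -1. ] w 61.8 20.0
[-0.234  0.389  0.015] 1.02
```

jog_arm(deltas=[[[-0.08,0.15,0,0.4],[-0.16,0.27,0,0.7],[-0.2,0.34,0,0.9],[-0.22,0.37,0,1.0],[-0.22,0.37,0,1.0]]])

```text
t: 25.78
eef_pos: [0.5983, -0.3209, 0.0764]
ee_rot: [-3.142, -0.0, 0.245]
force: [-0.0, 0.4, -1.4]
width: 0.0619
gripper_force: 20.0
```

```bash
python3 p.py .5965 -.3245 .0088 13.6; python3 - <<'E'
from h import *
from station import grab_frame
f=grab_frame("wrist"); cv2.imwrite("pics/w6.png",f["img"][:,:,::-1]); pickle.dump(f,open("w6.pkl","wb"))
E
```

```text
t 25.77 pos [ 0.5983 -0.3209  0.0764] yaw 14.1 rp [-180.   -0.] q [-0.21  0.48 -0.16 -0.   -0.93  2.02] F [-0.   0.4 -1.4] w 61.9 20.0
[-0.045  0.051  1.127] 0.09
```

View pics/w6.png

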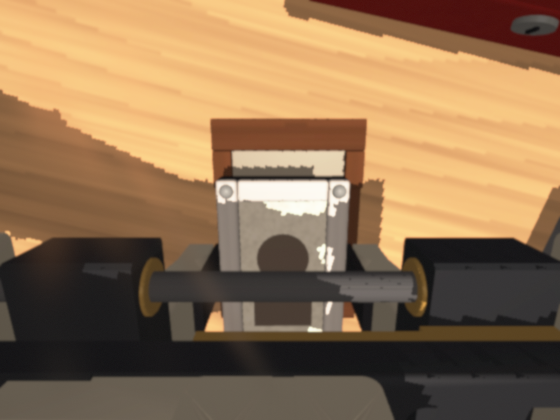

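The tray's far corners are at (212,120) and (366,120), with the felt's far edge from (232,150) to (345,150). I'll work out the insert's centre from these as a check.

```bash
python3 - <<'E'
from h import *
f=pickle.load(open("w6.pkl","rb"))
a,b=[px2w(f,u,v,.01)[:2] for u,v in((212,120),(366,120))]; e=(b-a)/np.linalg.norm(b-a); x=np.array([-e[1],e[0]])
print(np.linalg.norm(b-a),"yaw",np.degrees(np.arctan2(x[1],x[0])),"c",(a+b)/2-.075*x)
a,b=[px2w(f,u,v,.01)[:2] for u,v in((232,150),(345,150))]; print(np.linalg.norm(b-a),(a+b)/2-.054*x)
E
```

```text
0.10110039554674805 yaw 14.085032327351803 c [ 0.59616611 -0.32519204]
0.07593206380487182 [ 0.5976181  -0.32458798]
```

jog_arm(deltas=[[[-0.04,0.05,0,0.1],[-0.04,0.05,0.2,0.1],[-0.04,0.05,0.5,0.1],[-0.04,0.05,0.75,0.1],[-0.04,0.05,0.9,0.1],[-0.04,0.05,0.98,0.1],[-0.04,0.05,1.02,0.1],[-0.04,0.05,1.04,0.1]]])

```text
t: 26.82
eef_pos: [0.5969, -0.3248, 0.0143]
ee_rot: [3.141, -0.001, 0.236]
force: [-0.7, 0.5, -1.3]
width: 0.0618
gripper_force: 20.0
```

jog_arm(deltas=[[[0,0,0.02,0],[0,0,0.03,0],[0,0,0.05,0],[0,0,0.06,0],[0,0,0.07,0],[0,0,0.08,0]]])

```text
t: 27.58
eef_pos: [0.5966, -0.3247, 0.0091]
ee_rot: [-3.142, 0.0, 0.236]
force: [-0.0, 0.1, -1.7]
width: 0.0617
gripper_force: 20.0
```

jog_arm(deltas=[[[0,0,0.01,0],[0,0,0.02,0],[0,0,0.02,0]]])

```text
t: 27.95
eef_pos: [0.5966, -0.3247, 0.0088]
ee_rot: [3.141, -0.0, 0.236]
force: [-2.1, 1.2, 4.9]
width: 0.0618
gripper_force: 20.0
```

jog_arm(deltas=[[[0,0,0,0],[0,0,0,0],[0,0,0,0],[0,0,0,0]]], grip=82)

```text
t: 28.45
eef_pos: [0.5966, -0.3247, 0.0079]
ee_rot: [-3.142, 0.0, 0.236]
force: [0.6, 1.0, 0.1]
width: 0.0818
gripper_force: 0.0
```

jog_arm(deltas=[[[0,0,-0.1,0],[0,0,-0.4,0],[0,0,-0.8,0],[0,0,-1.2,0],[0,0,-1.6,0],[0,0,-2.0,0],[0,0,-2.1,0],[0,0,-2.1,0]]])

```text
t: 29.45
eef_pos: [0.5968, -0.3247, 0.1349]
ee_rot: [3.141, -0.001, 0.236]
force: [-0.4, 0.6, 0.2]
width: 0.0823
gripper_force: 0.0
```

```bash
python3 p.py .4015 -.328 .12 19.4; python3 - <<'E'
from h import *
from station import grab_frame
f=grab_frame("wrist"); cv2.imwrite("pics/w7.png",f["img"][:,:,::-1])
E
```

```text
t 29.45 pos [ 0.5968 -0.3247  0.1349] yaw 13.5 rp [ 1.8e+02 -1.0e-01] q [-0.21  0.43 -0.1  -0.   -1.04  2.02] F [-0.4  0.6  0.2] w 82.3 0.0
[-3.178 -0.708  0.243] -1.17
```

View pics/w7.png

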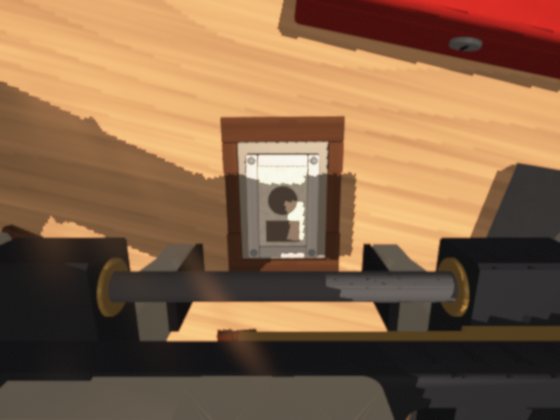

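The frame lies in its cut-out, face up, around (283,205). Next is the comb.

jog_arm(deltas=[[[-0.4,-0.1,0,-0.2],[-0.9,-0.2,0,-0.5],[-1.4,-0.3,0,-0.7],[-1.9,-0.42,0.1,-0.9],[-2.4,-0.53,0.15,-1.1],[-2.9,-0.65,0.2,-1.2],[-3.15,-0.7,0.24,-1.2],[-3.18,-0.71,0.24,-1.2]]])

```text
t: 30.5
eef_pos: [0.4005, -0.3279, 0.1193]
ee_rot: [-3.141, 0.001, 0.34]
force: [0.5, -0.6, 0.5]
width: 0.0821
gripper_force: 0.0
```

jog_arm(deltas=[[[0,0,0,0],[0,0,0,0]]])

```text
t: 30.75
eef_pos: [0.402, -0.328, 0.1195]
ee_rot: [3.141, -0.0, 0.341]
force: [-0.5, 0.3, -0.8]
width: 0.0824
gripper_force: 0.0
```

```bash
python3 p.py .4015 -.328 .003 19.4; python3 - <<'E'
from h import *
from station import grab_frame
f=grab_frame("wrist"); cv2.imwrite("pics/w8.png",f["img"][:,:,::-1]); pickle.dump(f,open("w8.pkl","wb"))
E
```

```text
t 30.75 pos [ 0.402  -0.328   0.1195] yaw 19.6 rp [180.  -0.] q [-0.31  0.2  -0.48  0.   -0.89  2.22] F [-0.5  0.3 -0.8] w 82.4 0.0
[-0.009 -0.003  1.942] 0.03
```

View pics/w8.png

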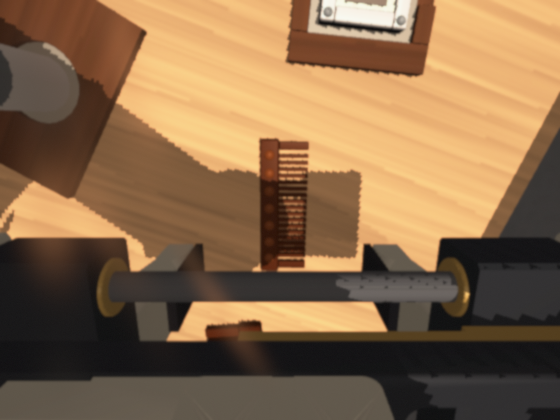

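The comb is at columns 261–309 and rows 139–268, centred near (285,203) and aligned with the fingers.

jog_arm(deltas=[[[0,0,0.3,0],[0,0,0.7,0],[0,0,1.1,0],[0,0,1.4,0],[0,0,1.65,0],[0,0,1.8,0],[0,0,1.9,0],[0,0,1.93,0]]])

```text
t: 31.8
eef_pos: [0.4013, -0.3279, 0.0037]
ee_rot: [3.142, -0.0, 0.341]
force: [0.4, -0.0, -0.2]
width: 0.0821
gripper_force: 0.0
```

jog_arm(deltas=[[[0,0,0.01,0],[0,0,0.01,0],[0,0,0.01,0],[0,0,0.01,0],[0,0,0.01,0],[0,0,0.01,0],[0,0,0.01,0],[0,0,0.01,0]]], grip=34, squeeze=12)

```text
t: 32.8
eef_pos: [0.4012, -0.3279, 0.0033]
ee_rot: [3.141, -0.0, 0.341]
force: [-1.2, 0.8, 3.0]
width: 0.0399
gripper_force: 12.0
```

jog_arm(deltas=[[[0,0,-0.05,0],[0,0,-0.2,0],[0,0,-0.5,0],[0,0,-0.9,0],[0,0,-1.4,0],[0,0,-1.9,0],[0,0,-2.3,0],[0,0,-2.5,0]]], squeeze=15)

```text
t: 33.8
eef_pos: [0.4016, -0.3281, 0.155]
ee_rot: [3.14, -0.002, 0.341]
force: [0.1, 0.1, -1.6]
width: 0.0397
gripper_force: 15.0
```

```bash
python3 p.py .43 -.25 .154 18 .46 -.15 .154 16 .475 0 .154 13 .46 .12 .154 10; python3 - <<'E'
from h import *
from station import grab_frame
f=grab_frame("wrist"); cv2.imwrite("pics/w9.png",f["img"][:,:,::-1])
E
```

```text
t 33.8 pos [ 0.4016 -0.3281  0.155 ] yaw 19.5 rp [ 1.799e+02 -1.000e-01] q [-0.31  0.16 -0.43  0.   -0.97  2.22] F [ 0.1  0.1 -1.6] w 39.7 15.0
[ 0.881 -1.068  0.017] 0.31
[ 1.91  -2.472  0.017] 0.71
[ 2.982 -4.744  0.015] 1.31
[ 3.415 -6.713  0.013] 1.91
```

View pics/w9.png

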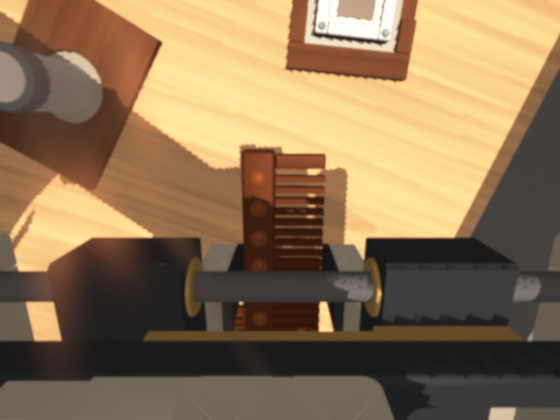

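The comb is held level and square between the fingers.

jog_arm(deltas=[[[0.1,-0.13,0,0],[0.35,-0.43,0,0.1],[0.75,-0.9,0,0.3],[1.2,-1.5,0,0.4],[1.6,-2.05,0,0.6],[1.95,-2.6,0,0.7],[2.2,-3.15,0,0.9],[2.5,-3.75,0,1]]])

```text
t: 34.85
eef_pos: [0.4663, -0.0642, 0.1519]
ee_rot: [-3.141, 0.002, 0.253]
force: [1.2, 0.3, -0.5]
width: 0.0396
gripper_force: 15.0
```

```bash
python3 p.py .475 .03 .154 12 .455 .15 .154 10 .42 .25 .154 8 .3875 .3325 .154 6.4
```

```text
t 34.85 pos [ 0.4663 -0.0642  0.1519] yaw 14.5 rp [-1.8e+02  1.0e-01] q [ 0.28  0.09 -0.53 -0.   -0.96  1.54] F [ 1.2  0.3 -0.5] w 39.6 15.0
[ 0.533 -1.483 -0.037] 0.5
[ 0.711 -3.503 -0.037] 0.9
[ 0.564 -5.263 -0.036] 1.3
[ 0.384 -6.729 -0.035] 1.62
```

jog_arm(deltas=[[[0.25,-0.55,0,0.2],[0.43,-1.1,0,0.4],[0.55,-1.7,0,0.5],[0.63,-2.3,0,0.6],[0.68,-2.9,0,0.8],[0.7,-3.5,0,0.9],[0.66,-4.1,0,1.0],[0.6,-4.7,0,1.2]]])

```text
t: 35.85
eef_pos: [0.43, 0.2173, 0.1519]
ee_rot: [3.14, 0.002, 0.149]
force: [-0.2, 0.3, -0.1]
width: 0.0397
gripper_force: 15.0
```

```bash
python3 p.py .3875 .3325 .1 6.4
```

```text
t 35.85 pos [0.43   0.2173 0.1519] yaw 8.5 rp [1.799e+02 1.000e-01] q [ 0.88  0.11 -0.51 -0.   -0.96  0.84] F [-0.2  0.3 -0.1] w 39.7 15.0
[-0.414 -2.005  0.863] 0.42
```

jog_arm(deltas=[[[-0.1,-0.45,0,0.1],[-0.2,-0.9,0.1,0.2],[-0.27,-1.25,0.3,0.3],[-0.33,-1.55,0.5,0.35],[-0.36,-1.75,0.7,0.4],[-0.37,-1.83,0.8,0.4],[-0.37,-1.85,0.85,0.4],[-0.37,-1.85,0.85,0.4]]])

```text
t: 36.85
eef_pos: [0.3931, 0.3224, 0.1022]
ee_rot: [3.141, 0.0, 0.114]
force: [0.2, -1.1, -0.3]
width: 0.0392
gripper_force: 15.0
```

```bash
python3 p.py .3875 .3325 .0073 6.4; python3 - <<'E'
from h import *
from station import grab_frame
f=grab_frame("wrist"); cv2.imwrite("pics/w10.png",f["img"][:,:,::-1]); pickle.dump(f,open("w10.pkl","wb"))
E
```

```text
t 36.85 pos [0.3931 0.3224 0.1022] yaw 6.5 rp [180.   0.] q [ 1.07  0.21 -0.52  0.   -0.85  0.61] F [ 0.2 -1.1 -0.3] w 39.2 15.0
[-0.073 -0.177  1.581] 0.02
```

View pics/w10.png

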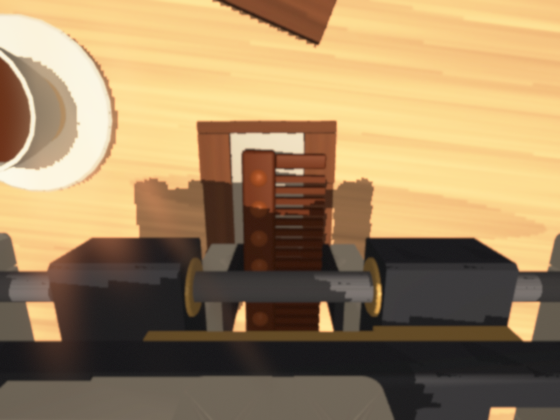

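The tray's far corners are at (198,122) and (336,121), with the felt's far edge from (231,133) to (303,132). The comb still has to go about 10 mm left.

```bash
python3 - <<'E'
from h import *
f=pickle.load(open("w10.pkl","rb"))
a,b=[px2w(f,u,v,.01)[:2] for u,v in((198,122),(336,121))]; e=(b-a)/np.linalg.norm(b-a); x=np.array([-e[1],e[0]])
print(np.linalg.norm(b-a),"yaw",np.degrees(np.arctan2(x[1],x[0])),"c",(a+b)/2-.075*x)
a,b=[px2w(f,u,v,.01)[:2] for u,v in((231,133),(303,132))]; print(np.linalg.norm(b-a),(a+b)/2-.066*x)
f=pickle.load(open("w8.pkl","rb")); print("comb",px2w(f,285,203.5,.008)[:2], "tcp .4012 -.3279")
E
```

```text
0.1011622069303499 yaw 6.934011081846989 c [0.3875047  0.33344363]
0.05323845856551518 [0.38862822 0.33372011]
comb [ 0.40644516 -0.32810373] tcp .4012 -.3279
```

```bash
python3 - <<'E'
from h import *
f=pickle.load(open("w10.pkl","rb")); t=np.array([.3931,.3224]); c,s=np.cos(.114),np.sin(.114)
for u,v,z in((258,150,.108),(325,153,.105)):
    d=px2w(f,u,v,z)[:2]-t; print("held far end fwd of TCP",d@[c,s],"left",d@[-s,c])
f=pickle.load(open("w8.pkl","rb")); t=np.array([.402,-.328]); c,s=np.cos(.341),np.sin(.341)
for u,v in((268,139),(268,270)):
    d=px2w(f,u,v,.009)[:2]-t; print("lying",d@[c,s],"left",d@[-s,c])
E
python3 p.py .3865 .333 .0073 6.5
```

```text
held far end fwd of TCP 0.05834554647490608 left 0.011798565162994774
held far end fwd of TCP 0.05671824064065765 left -0.01908595365728825
lying 0.05742467804624594 left 0.012124996169871968
lying -0.056494080953425826 left 0.013365865550849027
t 36.9 pos [0.3932 0.3225 0.1024] yaw 6.5 rp [-180.   -0.] q [ 1.07  0.21 -0.52  0.   -0.85  0.61] F [-0.2 -0.3 -1.1] w 39.6 15.0
[-0.091 -0.187  1.585] 0.0
```

jog_arm(deltas=[[[-0.03,-0.07,0,0],[-0.06,-0.15,0.1,0],[-0.07,-0.18,0.3,0],[-0.07,-0.19,0.6,0],[-0.07,-0.19,0.9,0],[-0.07,-0.19,1.2,0],[-0.07,-0.19,1.35,0],[-0.07,-0.19,1.4,0]]])

```text
t: 37.9
eef_pos: [0.3872, 0.3333, 0.0174]
ee_rot: [3.14, 0.001, 0.114]
force: [0.5, 1.5, -0.7]
width: 0.0399
gripper_force: 15.0
```

jog_arm(deltas=[[[0,0,0.03,0],[0,0,0.06,0],[0,0,0.08,0],[0,0,0.1,0],[0,0,0.11,0],[0,0,0.12,0]]])

```text
t: 38.65
eef_pos: [0.3875, 0.3337, 0.011]
ee_rot: [-3.141, -0.0, 0.114]
force: [0.9, -0.1, -0.6]
width: 0.0394
gripper_force: 15.0
```

jog_arm(deltas=[[[0,0,0.02,0],[0,0,0.03,0],[0,0,0.04,0],[0,0,0.05,0],[0,0,0.06,0],[0,0,0.06,0]]])

```text
t: 39.4
eef_pos: [0.3875, 0.3336, 0.0074]
ee_rot: [-3.142, -0.0, 0.114]
force: [-0.5, 0.1, 0.4]
width: 0.0395
gripper_force: 15.0
```

jog_arm(deltas=[[[0,0,0.01,0],[0,0,0.02,0],[0,0,0.02,0]]])

```text
t: 39.78
eef_pos: [0.3875, 0.3337, 0.0072]
ee_rot: [-3.141, -0.0, 0.114]
force: [-4.4, -2.5, 11.8]
width: 0.0394
gripper_force: 15.0
```

Contact is made, so I'll release and rise.

jog_arm(deltas=[[[0,0,0,0],[0,0,0,0],[0,0,0,0],[0,0,0,0]]], grip=70)

```text
t: 40.28
eef_pos: [0.3874, 0.3336, 0.006]
ee_rot: [3.141, 0.0, 0.114]
force: [0.5, -0.5, 0.2]
width: 0.0687
gripper_force: 0.0
```

jog_arm(deltas=[[[0,0,-0.1,0],[0,0,-0.4,0],[0,0,-0.8,0],[0,0,-1.3,0],[0,0,-1.8,0],[0,0,-2.3,0],[0,0,-2.5,0],[0,0,-2.5,0]]])

```text
t: 41.28
eef_pos: [0.3875, 0.3339, 0.1568]
ee_rot: [-3.14, -0.001, 0.114]
force: [-0.4, -0.2, -0.8]
width: 0.0699
gripper_force: 0.0
```

```bash
python3 - <<'E'
from h import *
from station import grab_frame
w=grab_frame("wrist")["img"][80:300,140:440,::-1]; s=grab_frame("scene")["img"][150:330,60:560,::-1]
w=cv2.resize(w,(330,242),interpolation=cv2.INTER_CUBIC); s=cv2.resize(s,(800,288),interpolation=cv2.INTER_CUBIC)
o=np.zeros((540,800,3),np.uint8); o[:242,:330]=w; o[250:538]=s
cv2.imwrite("pics/fin.png",o)
E
```

```text
(no output)
```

View pics/fin.png

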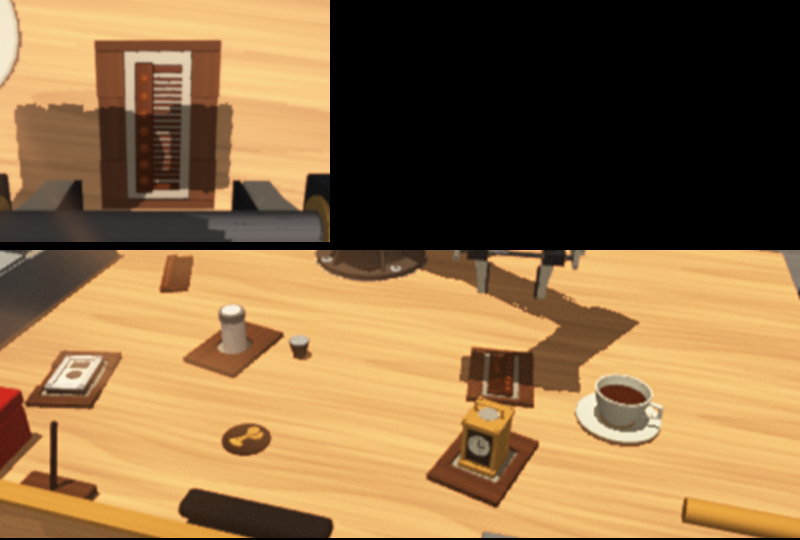

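All four pieces sit in their inserts: comb (160,125 in the top crop), clock (485,440), tube (232,330) and frame (75,375). The cup and loupe have not moved, so I'm handing in.

```bash
python3 -c "
from station import arm
print(arm.job_done())"
```

```text
the job is handed in; nothing more can be done
None
```

The clock, coin tube, picture frame and comb are each back in their matching inserts, lowered in gently in the order asked, with the teacup and loupe left where they were; the job was handed in at about 41 s.

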